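# Rock the pellet feeder's seesaw gate over to the open chute

### The arm

A 6-joint arm with a two-finger parallel gripper is mounted at the origin on the work surface. World frame = base frame: x ahead of the robot, y to its left, z up, the work surface at z = 0. Lengths are in m, angles in degrees, forces in N, time in s.
With the tool pointing down it reaches from about 0.3 to 0.75 m from the base axis. Payload 8.5 kg.
Tool frame: the origin (TCP) lies at the very end of the fingers, on their centre line; the grasp point (between the pads) lies 19 mm behind it; z points along the fingers, y is the line along which they close (so a half turn about z gives the same grasp; the last joint's range is limited). The gripper opens to 85 mm and grips with 20 to 120 N. Pads are 22 mm wide; open, the fingers measure 114 mm over their backs; the gripper's body (76 mm by 85 mm) begins 54 mm behind the grasp point. The pads swing forward as they close: fully open they stand 13 mm farther back than shut.
Start: joints at [62.951, 21.807, 74.336, -0, 83.858, -12.336], TCP at [0.14, 0.532, 0.231] pointing down, gripper open.
Joint ranges: [-178.18, 178.18], [-50.72, 133.34], [12.68, 142.11], [-81.47, 261.47], [9.98, 163.14], [-165.26, 165.26]. Speed limits (degrees/s): [136.94, 136.94, 180, 180, 180, 180].

### API

Orientations are given as a 3x3 rotation matrix whose columns are the frame's x, y, z axes.
In Python, from rig import env, imaging gives the robot as it stands. The module is installed in compiled form; this text tells all that it offers.
- The arm moves only by the tool arm_command, never from a script. Its arguments are lists of equal length, an entry for each row: "turn": the turn, a rotation vector about the tool's x, y, z in units of 5 degrees (1.0 is 5 degrees), a list of three; "xyz": the shift along the tool's x, y, z in units of 50 mm (1.0 is 50 mm), a list of three; "claw": the finger opening in mm, from 0 to 85.4. A call has 1 to 12 rows; each row shifts and turns the commanded pose from where the row before left it, along the tool's axes as they then stand; what a row does not reach is not made up. A row lasts 1/10 s, in which the tool goes at most 50 mm and 8.59 degrees, less where a joint would pass 70% of its speed; a pose out of reach is approached as far as the arm can. A call is refused whole if a number of a shift passes 1 or a number of a turn 1, either way. A call with a gripper value outside its range is refused whole. The fingers move at their own pace and stop on an object; "squeeze" is the grip in N (left out, the last holds). Time passes only in rows, so rows that do not move let the fingers close. It gives the time, the measured TCP pose, the force, the opening and the grip force at its end, in the units of the state.
- env.observe(): the state, without advancing time (a new reading comes with each control period).
- imaging.get_image(name): name is "side" or "top"; returns (picture, depth): 400x640x3 uint8, blue, green, red; 400x640 float32, m along the optical axis (not along the pixel's ray), 0 where there is no reading.
- imaging.camera_info(name): a dict with "camera_matrix" (3x3 intrinsics, pixels), "k1" (the pictures are not rectified: a ray, as slopes to the right and down, at radius r is drawn at 1 + k1 r^2 times it, then the intrinsics apply), "rvec" (rotation vector, rad) and "tvec" (3), from world to camera coordinates, as OpenCV has them. Camera axes: x right, y down, z forward; pixel columns grow to the right and rows downward; lengths in m; the calibration is good to about 2 mm. A picture is of the moment at which its call begins. camera_info takes no time and is no camera call.
- env.close_job(): hands the job in; it is judged then, once.
The state is a dict: "time_s": time; "q": joint angles; "qvel": joint speeds; "joint_efforts": joint torques, N m; "position": TCP position; "tool_rot": TCP orientation; "ft_force": force on the tool from outside, world axes, zero at the start; "wrist_torque": the same for the moment, N m; "grip_width": finger opening in m; "gripper_force": force on a finger pad.
Only numpy, scipy, OpenCV 4.12 (cv2) and the standard library are available. Lean on these libraries where they do the work, as an engineer would, in place of code of your own. Each camera call takes 0.05 s, during which the arm holds its last target. There are 200 camera calls.

### The job

Push the empty black tray all the way home into its bay under the open chute, then rock the feeder's seesaw gate fully over its pivot by pressing down its raised thumb plate, so that all four clay pellets run down the open chute into that tray. Work with the fingertips only: do not lift or tip the tray, do not touch the pellets, and leave everything else on the bench where it is.

Things in the scene. Friction and masses are not known exactly. Their poses are not given: they have to be found in the camera images.
- feeder: fixed metal pellet feeder; origin on the bench under the middle of the seesaw's pivot; x points away from the robot side (to the rear), y to its left, z up. The pivot runs along x at 135 mm height between two upright plates 145 mm high. Left (+y) and right (-y) of the seesaw, steel chutes slope outwards and down. Highest point: the seesaw's weight on its mast, about 235 mm
- chute_open (a point): lower end of the open right chute, on its floor: 52 mm wide, side walls 30 mm high, starting under the seesaw's right end; pellets drop from here into the tray
- shutter (a point): top edge of the upright steel plate that closes the mouth of the left chute; the pellets lie against it in the tilted trough
- bay (a point): point on the bench in the middle of the right bay, where the tray's origin lies when the tray is fully home. The bay is open towards the robot; two rails 20 mm high along feeder x run from 140 mm before the feeder's origin to its rear bar, 122 mm apart; the bar, 20 mm high, has its face 50 mm behind this point and stops the tray. The left bay mirrors it
- gate (a joint): tilt of the steel seesaw gate, a trough 240 mm long (along feeder y) and 38 mm wide, with a dark weight on a mast above the pivot: 0 rad = left end down on its stop (as at the start), 0.44 rad = right end down on its stop. The weight makes it tip over: some way past the middle it falls on by itself and stays. 1 to 2 N on the raised thumb plate moves it
- plate_right (a point): middle of the outer part of the top of the gate's right thumb plate, a flat 36 mm wide steel tab 5 mm thick which sticks out of the trough's near side (feeder -x) from the trough wall at x = -19 mm to x = -91 mm, 90 mm right of the pivot; raised at the start, this point sinks about 39 mm from stop to stop
- plate_left (a point): the same point on the left thumb plate, low at the start
- tray: empty black open plastic tray, loose on the bench, about 0.25 kg, 100 mm along x, 110 mm along y, 55 mm high, walls 4 mm; origin under its centre, axes as the feeder's. It stands between the rails of the right bay, 50 to 80 mm short of home; pushing its near wall to the rear with 2 to 5 N slides it home against the bar
- pellet0: round clay pellet, 22 mm across, about 14 g; origin at its centre; lies in the seesaw's trough, number 1 from the shutter plate
- pellet1: round clay pellet, 22 mm across, about 14 g; origin at its centre; lies in the seesaw's trough, number 2 from the shutter plate
- pellet2: round clay pellet, 22 mm across, about 14 g; origin at its centre; lies in the seesaw's trough, number 3 from the shutter plate
- pellet3: round clay pellet, 22 mm across, about 14 g; origin at its centre; lies in the seesaw's trough, number 4 from the shutter plate
- full_tray: the other black tray, 100 x 110 x 55 mm, heaped with pellets, in the left bay; leave it; origin under its centre
- cup_a: seedling cup, 71 mm wide at the rim, 86 mm high, with leaves to about 150 mm, in front of the feeder; leave it; origin under its centre
- cup_b: second seedling cup, 71 mm wide, 81 mm high plus leaves, outside one of the bays; leave it; origin under its centre
- spray: white bottle with blue cap, 60 mm wide, 170 mm high, outside one of the bays; leave it; origin under its centre
- dishes: stack of two glass dishes, 90 mm wide, 26 mm high, in front of the feeder; leave it; origin under its centre
- pen: black pen 120 mm long, 13 mm thick, lying in front of the left bay; leave it; origin under its centre
- jar: glass jar with white lid, 64 mm wide, 84 mm high, behind the feeder; leave it; origin under its centre

How it is judged:
By the outcome, as a careful person would: the job done as asked, in the order asked, and still so for the second after the job is handed in, with the robot touching nothing.
It also fails if it takes over 43 s, if anything falls off the work surface, if the arm or the gripper's body presses on something with over 40 N, if the wrist force passes 120 N, or if a joint passes its speed limit or range.

## Working session

There is one attempt and no reset: what is moved stays moved. The work goes in short steps, Python scripts to look and compute and a tool call to move; the robot and the scene stay as the last step left them, time stands still between calls to the robot, and variables do not carry over. Pictures are saved under pics/ and viewed, at most 10 in all, crops included, and the job is handed in when it is done.

Besides the shell and the picture viewer there is one more tool, called after ">>>" in YAML: its name, and indented under it one key for each argument. arm_command: Moves the arm, as the interface text tells. Its arguments: {"type":"object","properties":{"turn":{"type":"array"},"xyz":{"type":"array"},"claw":{"type":"array"},"squeeze":{"type":"number"}},"required":["turn","xyz","claw"]}

```bash
mkdir -p pics; cat > h.py <<'E'
import numpy as np, cv2
from rig import env, imaging
def cloud(n):
    im,d=imaging.get_image(n); c=imaging.camera_info(n); K=np.array(c["camera_matrix"]); R=cv2.Rodrigues(np.array(c["rvec"],float))[0]; t=np.array(c["tvec"],float).ravel()
    h,w=d.shape; u,v=np.meshgrid(np.arange(w),np.arange(h))
    p=cv2.undistortPoints(np.stack([u,v],-1).reshape(-1,1,2).astype(np.float64),K,np.array([c["k1"],0,0,0,0.])).reshape(h,w,2)
    P=np.concatenate([p*d[...,None],d[...,None]],-1)
    W=(P-t)@R; W[d==0]=np.nan
    return im,d,W
E
python3 - <<'E'
from h import *
for n in("top","side"):
    im,d,W=cloud(n); cv2.imwrite(f"pics/{n}0.png",im); np.savez(f"{n}0.npz",im=im,W=W)
    c=imaging.camera_info(n); print(n,-cv2.Rodrigues(np.array(c["rvec"],float))[0].T@np.array(c["tvec"]).ravel(),(d>0).mean())
s=env.observe();print(s["position"],s["tool_rot"],s["time_s"])
E
```

```text
top [0.37814986 0.02427276 1.15307367] 0.99592578125
side [0.34575139 0.93891227 0.7641896 ] 0.99608984375
[0.13957891 0.53173161 0.23079457] [[-9.67208867e-01  2.53981648e-01 -5.74864382e-04]
 [ 2.53982153e-01  9.67208258e-01 -1.11883511e-03]
 [ 2.71849993e-04 -1.22815253e-03 -9.99999209e-01]] 0.1
```

View pics/top0.png

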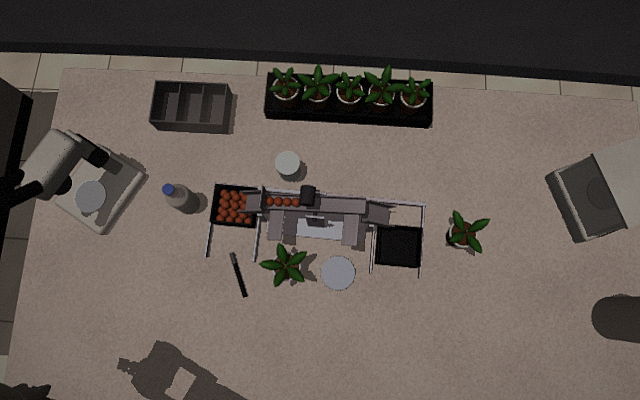

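View pics/side0.png

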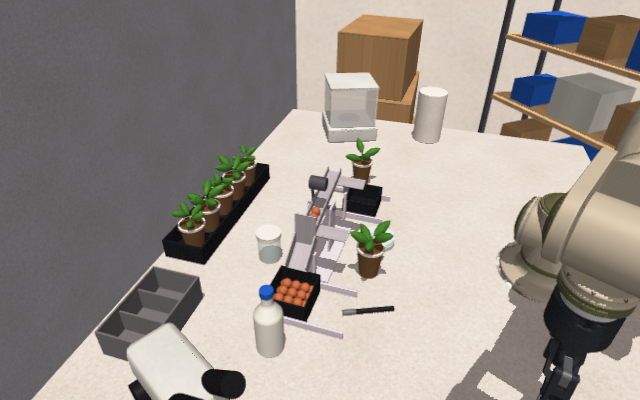

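The top view shows the empty tray at about (398,246) between its rails (373 and 422). The right thumb plate is near (353,230), cup_a near (285,265), the dishes at (338,272) and cup_b at (465,232). Next I'll take numeric measurements and an enlarged crop.

```bash
python3 - <<'E'
from h import *
z=np.load("top0.npz");im,W=z["im"],z["W"]
c=im[170:290,200:440]; cv2.imwrite("pics/crop.png",cv2.resize(cv2.convertScaleAbs(c,alpha=1.5),None,fx=3.3,fy=3.3,interpolation=cv2.INTER_CUBIC))
f=lambda u,v:print((u,v),W[v,u].round(4))
# dark tray pixels
g=im.max(2); m=np.zeros(g.shape,bool); m[215:275,360:435]=g[215:275,360:435]<45
n,l,st,_=cv2.connectedComponentsWithStats(m.astype(np.uint8)); k=1+st[1:,4].argmax(); P=W[l==k]; print("tray",st[k],np.nanmin(P,0),np.nanmax(P,0))
rim=P[(P[:,2]>.045)]; print("rim",len(rim),cv2.minAreaRect(rim[:,:2].astype(np.float32)*1000))
# rails right side: z 12..28mm
r=(W[...,2]>.012)&(W[...,2]<.028); 
for v in range(200,280,6):
    us=[u for u in range(365,440) if r[v,u]]; print(v,[(u,*W[v,u].round(3)) for u in us if u<378 or u>415][:6])
for v in range(208,252,4): print(v,[tuple((W[v,u]*1000).round(0).astype(int)) for u in range(338,372,4)])
E
```

```text
tray [ 364  221   59   47 1852] [ 0.46183288 -0.21139109 -0.00530735] [ 0.57132822 -0.05282795  0.13511053]
rim 322 ((513.4326782226562, -127.91654205322266), (152.89752197265625, 97.86432647705078), 87.9669418334961)
200 [(366, np.float64(0.629), np.float64(-0.063), np.float64(0.021)), (367, np.float64(0.629), np.float64(-0.066), np.float64(0.022)), (373, np.float64(0.631), np.float64(-0.081), np.float64(0.02)), (374, np.float64(0.63), np.float64(-0.084), np.float64(0.022)), (375, np.float64(0.631), np.float64(-0.087), np.float64(0.021)), (376, np.float64(0.632), np.float64(-0.09), np.float64(0.018))]
206 [(419, np.float64(0.624), np.float64(-0.205), np.float64(0.012)), (420, np.float64(0.623), np.float64(-0.207), np.float64(0.017)), (421, np.float64(0.623), np.float64(-0.21), np.float64(0.015)), (422, np.float64(0.623), np.float64(-0.212), np.float64(0.016)), (423, np.float64(0.624), np.float64(-0.215), np.float64(0.016)), (424, np.float64(0.623), np.float64(-0.217), np.float64(0.02))]
212 [(423, np.float64(0.607), np.float64(-0.215), np.float64(0.018)), (424, np.float64(0.607), np
[... 6891 characters left out ...]
 (np.int64(493), np.int64(-29), np.int64(172)), (np.int64(514), np.int64(-49), np.int64(-1)), (np.int64(515), np.int64(-60), np.int64(-3)), (np.int64(515), np.int64(-70), np.int64(1)), (np.int64(516), np.int64(-80), np.int64(1))]
248 [(np.int64(501), np.int64(3), np.int64(-4)), (np.int64(501), np.int64(-7), np.int64(1)), (np.int64(502), np.int64(-18), np.int64(0)), (np.int64(502), np.int64(-28), np.int64(-1)), (np.int64(503), np.int64(-39), np.int64(-1)), (np.int64(503), np.int64(-49), np.int64(3)), (np.int64(504), np.int64(-60), np.int64(1)), (np.int64(505), np.int64(-70), np.int64(2)), (np.int64(505), np.int64(-81), np.int64(0))]<stdin>:13: RuntimeWarning: invalid value encountered in cast
```

View pics/crop.png

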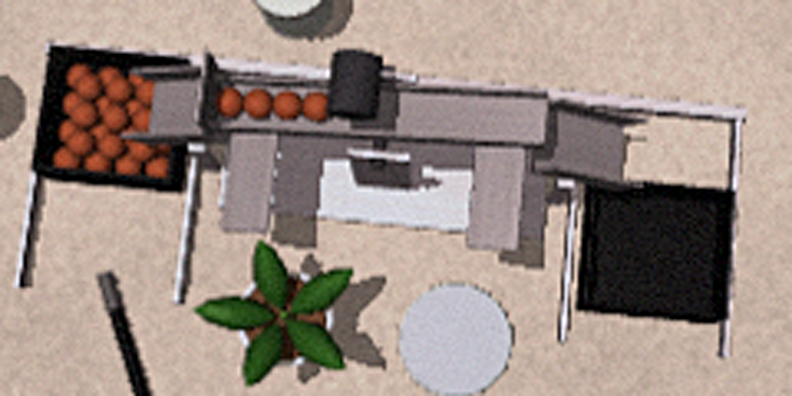

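The right plate's top is at z≈0.17, spanning x≈0.489–0.555 and y≈-0.002 to -0.038. The tray's near wall is at x≈0.465 and its centre line at y≈-0.15. The feeder is yawed by about -2.7°. First I'll move high, with closed fingers, to a point before the tray.

>>> arm_command:
  turn:
    - [0,0,-0.8]
    - [0,0,-0.8]
    - [0,0,-0.8]
    - [0,0,0]
    - [0,0,0]
    - [0,0,0]
    - [0,0,0]
    - [0,0,0]
    - [0,0,0]
    - [0,0,0]
    - [0,0,0]
    - [0,0,0]
  xyz:
    - [0,0,-0.6]
    - [0,0,-0.6]
    - [0,0,-0.6]
    - [-0.7,-0.7,0]
    - [-0.7,-0.7,0]
    - [-0.7,-0.7,0]
    - [-0.7,-0.7,0]
    - [-0.7,-0.7,0]
    - [-0.7,-0.7,0]
    - [-0.7,-0.7,0]
    - [-0.7,-0.7,0]
    - [-0.7,-0.7,0]
  claw: [0,0,0,0,0,0,0,0,0,0,0,0]

```text
time_s: 1.3
position: [0.4403, 0.2006, 0.3212]
tool_rot: [[-0.999, 0.048, -0.0], [0.048, 0.999, -0.0], [0.0, -0.0, -1.0]]
ft_force: [0.3, 0.6, 0.4]
grip_width: 0.0004
gripper_force: 0.0
```

>>> arm_command:
  turn:
    - [0,0,0]
    - [0,0,0]
    - [0,0,0]
    - [0,0,0]
    - [0,0,0]
    - [0,0,0]
    - [0,0,0]
    - [0,0,0]
    - [0,-1,0]
    - [0,-1,0]
    - [0,-1,0]
    - [0,-1,0]
  xyz:
    - [0,-0.9,0]
    - [0,-0.9,0]
    - [0,-0.9,0]
    - [0,-0.9,0]
    - [0,-0.9,0]
    - [0,-0.9,0]
    - [0,-0.9,0]
    - [0,-0.9,0]
    - [0,0,0]
    - [0,0,0]
    - [0,0,0]
    - [0,0,0]
  claw: [0,0,0,0,0,0,0,0,0,0,0,0]

```text
time_s: 2.5
position: [0.4223, -0.1573, 0.3212]
tool_rot: [[-0.938, 0.048, 0.345], [0.045, 0.999, -0.017], [-0.345, -0.0, -0.939]]
ft_force: [0.3, 0.4, -0.7]
grip_width: -0.0003
gripper_force: 0.0
```

```bash
python3 - <<'E'
from h import *
s=env.observe();print(s["position"],s["tool_rot"],s["time_s"],s["ft_force"],s["q"])
c=imaging.camera_info("top");K=np.array(c["camera_matrix"]);R=cv2.Rodrigues(np.array(c["rvec"],float))[0];t=np.array(c["tvec"],float).ravel();C=-R.T@t
def ray(u,v,z):
    p=cv2.undistortPoints(np.array([[[u,v]]],float),K,np.array([c["k1"],0,0,0,0.])).ravel();d=R.T@np.array([*p,1]);return C+d*(z-C[2])/d[2]
for a,b in [(588,183),(735,190),(728,322),(578,310)]: print("rim",ray(200+a/3.3-.35,170+b/3.3-.35,.055).round(4))
for a,b in [(478,145),(524,147),(518,250),(469,245)]: print("plate",ray(200+a/3.3-.35,170+b/3.3-.35,.17).round(4))
for a,b in [(560,180),(628,184),(550,105),(640,122)]: print("chute",ray(200+a/3.3-.35,170+b/3.3-.35,.12).round(4))
E
```

```text
[ 0.4222547  -0.15726187  0.32124708] [[-9.37507044e-01  4.78647155e-02  3.44658543e-01]
 [ 4.48642178e-02  9.98853812e-01 -1.66812443e-02]
 [-3.45061942e-01 -1.75948081e-04 -9.38579898e-01]] 2.5 [ 0.34160269  0.35549415 -0.67890747] [ -43.31662757   -0.30277023   90.50885259   13.4539941    74.59843136
 -132.42626822]
rim [ 0.5586 -0.0931  0.055 ]
rim [ 0.5601 -0.2063  0.055 ]
rim [ 0.4591 -0.2031  0.055 ]
rim [ 0.4613 -0.0895  0.055 ]
plate [ 0.5615 -0.004   0.17  ]
plate [ 0.5621 -0.0357  0.17  ]
plate [ 0.4907 -0.0351  0.17  ]
plate [ 0.492  -0.0016  0.17  ]
chute [ 0.5489 -0.0659  0.12  ]
chute [ 0.549  -0.1151  0.12  ]
chute [ 0.6037 -0.0562  0.12  ]
chute [ 0.5952 -0.1223  0.12  ]
```

>>> arm_command:
  turn:
    - [0,0,0]
    - [0,0,0]
    - [0,0,0]
    - [0,0,0]
    - [0,0,0]
    - [0,0,0]
    - [0,0,0]
    - [0,0,0]
    - [0,0,0]
  xyz:
    - [0.25,0.02,0.68]
    - [0.25,0.02,0.68]
    - [0.25,0.02,0.68]
    - [0.25,0.02,0.68]
    - [0.25,0.02,0.68]
    - [0.25,0.02,0.68]
    - [0.25,0.02,0.68]
    - [0.25,0.02,0.68]
    - [0,0,0]
  claw: [0,0,0,0,0,0,0,0,0]

```text
time_s: 3.4
position: [0.4202, -0.1478, 0.0282]
tool_rot: [[-0.941, 0.048, 0.335], [0.047, 0.999, -0.011], [-0.336, 0.006, -0.942]]
ft_force: [-0.4, 0.6, 0.9]
grip_width: 0.0003
gripper_force: 0.0
```

>>> arm_command:
  turn:
    - [0,0,0]
    - [0,0,0]
    - [0,0,0]
    - [0,0,0]
    - [0,0,0]
    - [0,0,0]
    - [0,0,0]
    - [0,0,0]
    - [0,0,0]
    - [0,0,0]
    - [0,0,0]
    - [0,0,0]
  xyz:
    - [-0.094,0,0.034]
    - [-0.094,0,0.034]
    - [-0.094,0,0.034]
    - [-0.094,0,0.034]
    - [-0.094,0,0.034]
    - [-0.094,0,0.034]
    - [-0.094,0,0.034]
    - [-0.094,0,0.034]
    - [-0.094,0,0.034]
    - [-0.094,0,0.034]
    - [-0.094,0,0.034]
    - [-0.094,0,0.034]
  claw: [0,0,0,0,0,0,0,0,0,0,0,0]

```text
time_s: 4.6
position: [0.4821, -0.152, 0.0316]
tool_rot: [[-0.939, 0.047, 0.341], [0.045, 0.999, -0.016], [-0.342, 0.0, -0.94]]
ft_force: [-3.6, 0.1, 2.0]
grip_width: -0.0004
gripper_force: 1.6
```

>>> arm_command:
  turn:
    - [0,0,0]
    - [0,0,0]
    - [0,0,0]
    - [0,0,0]
    - [0,0,0]
  xyz:
    - [-0.094,0,0.034]
    - [-0.094,0,0.034]
    - [-0.094,0,0.034]
    - [-0.094,0,0.034]
    - [-0.094,0,0.034]
  claw: [0,0,0,0,0]

```text
time_s: 5.1
position: [0.5071, -0.1532, 0.0316]
tool_rot: [[-0.939, 0.047, 0.342], [0.045, 0.999, -0.016], [-0.342, 0.0, -0.94]]
ft_force: [-2.6, 0.2, -0.2]
grip_width: 0.0002
gripper_force: 1.3
```

>>> arm_command:
  turn:
    - [0,0,0]
    - [0,0,0]
    - [0,0,0]
  xyz:
    - [-0.056,0,0.02]
    - [-0.056,0,0.02]
    - [-0.056,0,0.02]
  claw: [0,0,0]

```text
time_s: 5.4
position: [0.5157, -0.1536, 0.0317]
tool_rot: [[-0.939, 0.047, 0.341], [0.045, 0.999, -0.016], [-0.342, 0.0, -0.94]]
ft_force: [-2.4, 0.4, -0.1]
grip_width: 0.0002
gripper_force: 1.1
```

>>> arm_command:
  turn:
    - [0,0,0]
    - [0,0,0]
  xyz:
    - [-0.038,0,0.014]
    - [-0.038,0,0.014]
  claw: [0,0]

```text
time_s: 5.6
position: [0.5179, -0.1527, 0.0313]
tool_rot: [[-0.94, 0.046, 0.338], [0.044, 0.999, -0.014], [-0.338, 0.002, -0.941]]
ft_force: [-22.9, 0.3, 17.1]
grip_width: -0.0
gripper_force: 11.7
```

```bash
python3 - <<'E'
from h import *
im,d,W=cloud("top"); cv2.imwrite("pics/t2.png",cv2.resize(cv2.convertScaleAbs(im[170:290,320:480],alpha=1.7),None,fx=4,fy=4,interpolation=cv2.INTER_CUBIC))
print(env.observe()["time_s"],env.observe()["ft_force"])
E
```

```text
5.65 [-15.77441263   0.37393085  10.80364192]
```

View pics/t2.png

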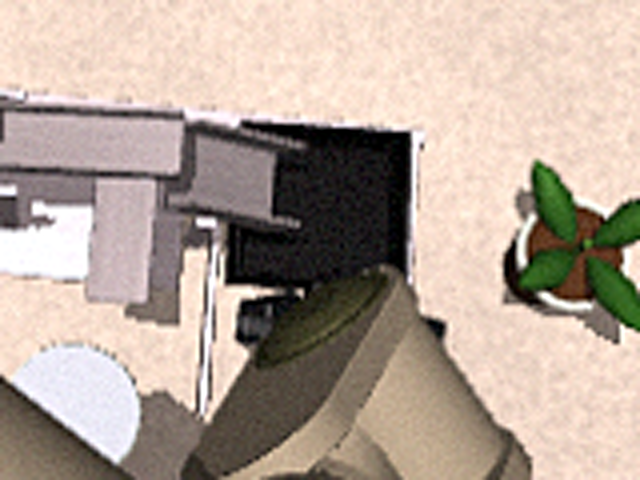

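The tray is at the bar: the force jumped to 23 N and its rear edge lies along the bar at about (330,125). Now I'll back off and go up.

>>> arm_command:
  turn:
    - [0,0,0]
    - [0,0,0]
    - [0,0,0]
    - [0,0,0]
    - [0,0,0]
    - [0,0,0]
    - [0,0,0]
    - [0,0,0]
    - [0,0,0]
    - [0,0,0]
    - [0,0,0]
    - [0,0,0]
  xyz:
    - [0.1,0,-0.036]
    - [0.2,0,-0.07]
    - [0.3,0,-0.11]
    - [0.3,0,-0.11]
    - [0.3,0,-0.11]
    - [-0.28,0,-0.78]
    - [-0.28,0,-0.78]
    - [-0.28,0,-0.78]
    - [-0.28,0,-0.78]
    - [-0.28,0,-0.78]
    - [-0.28,0,-0.78]
    - [0,0,0]
  claw: [0,0,0,0,0,0,0,0,0,0,0,0]

```text
time_s: 6.85
position: [0.4565, -0.1519, 0.2861]
tool_rot: [[-0.935, 0.047, 0.351], [0.042, 0.999, -0.023], [-0.351, -0.007, -0.936]]
ft_force: [0.1, 0.1, -0.8]
grip_width: 0.0001
gripper_force: 0.0
```

```bash
python3 - <<'E'
from h import *
im,d,W=cloud("top"); np.savez("top1.npz",im=im,W=W); print(env.observe()["position"],env.observe()["ft_force"])
im2,_,_=cloud("side"); cv2.imwrite("pics/t3.png",np.hstack([cv2.resize(im[170:290,320:480],(400,300)),cv2.resize(im2[130:280,280:480],(400,300))]))
E
```

```text
[ 0.45562662 -0.15124809  0.28294887] [-0.397986   -0.47650352 -0.65463166]
```

View pics/t3.png

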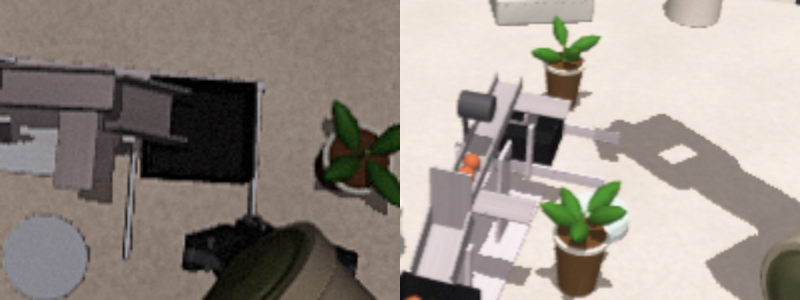

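Tray is fully home and square. Next I'll move above the raised right plate.

>>> arm_command:
  turn:
    - [0,0,0]
    - [0,0,0]
    - [0,0,0]
    - [0,0,0]
    - [0,0,0]
    - [0,0,0]
    - [0,0,0]
    - [0,0,0]
  xyz:
    - [-0.21,0.68,0.075]
    - [-0.21,0.68,0.075]
    - [-0.21,0.68,0.075]
    - [-0.21,0.68,0.075]
    - [0.2,0,0.5]
    - [0.2,0,0.5]
    - [0.2,0,0.5]
    - [0,0,0]
  claw: [0,0,0,0,0,0,0,0]

```text
time_s: 7.75
position: [0.5011, -0.0161, 0.1955]
tool_rot: [[-0.942, 0.047, 0.333], [0.045, 0.999, -0.013], [-0.334, 0.002, -0.943]]
ft_force: [-0.5, 0.0, 0.6]
grip_width: -0.0001
gripper_force: 0.0
```

>>> arm_command:
  turn:
    - [0,0,0]
    - [0,0,0]
    - [0,0,0]
    - [0,0,0]
    - [0,0,0]
  xyz:
    - [0,0,0.21]
    - [0,0,0.21]
    - [0.033,0,0.094]
    - [0.033,0,0.094]
    - [0,0,0]
  claw: [0,0,0,0,0]

```text
time_s: 8.25
position: [0.5105, -0.0173, 0.1699]
tool_rot: [[-0.939, 0.047, 0.341], [0.045, 0.999, -0.016], [-0.342, 0.0, -0.94]]
ft_force: [0.5, 1.1, 0.3]
grip_width: 0.0001
gripper_force: 0.3
```

>>> arm_command:
  turn:
    - [0,0,0]
    - [0,0,0]
    - [0,0,0]
    - [0,0,0]
    - [0,0,0]
  xyz:
    - [0.033,0,0.094]
    - [0.033,0,0.094]
    - [0.033,0,0.094]
    - [0.033,0,0.094]
    - [0,0,0]
  claw: [0,0,0,0,0]

```text
time_s: 8.75
position: [0.5103, -0.0171, 0.1493]
tool_rot: [[-0.939, 0.047, 0.34], [0.045, 0.999, -0.016], [-0.34, 0.001, -0.94]]
ft_force: [-0.1, 0.5, 0.9]
grip_width: -0.0004
gripper_force: 0.4
```

>>> arm_command:
  turn:
    - [0,0,0]
    - [0,0,0]
    - [0,0,0]
    - [0,0,0]
  xyz:
    - [0.033,0,0.094]
    - [0.033,0,0.094]
    - [0.033,0,0.094]
    - [0,0,0]
  claw: [0,0,0,0]

```text
time_s: 9.15
position: [0.5109, -0.0173, 0.1347]
tool_rot: [[-0.939, 0.047, 0.341], [0.045, 0.999, -0.016], [-0.342, 0.0, -0.94]]
ft_force: [-0.4, -0.6, 0.2]
grip_width: 0.0002
gripper_force: 0.1
```

```bash
python3 - <<'E'
from h import *
im,d,W=cloud("top"); im2,_,_=cloud("side"); cv2.imwrite("pics/t4.png",np.hstack([cv2.resize(im[170:290,270:430],(400,300)),cv2.resize(im2[130:280,280:480],(400,300))]));print(env.observe()["position"],env.observe()["ft_force"])
E
```

```text
[ 0.51079081 -0.01715751  0.13507637] [ 0.7215614   0.33365507 -0.12784189]
```

View pics/t4.png

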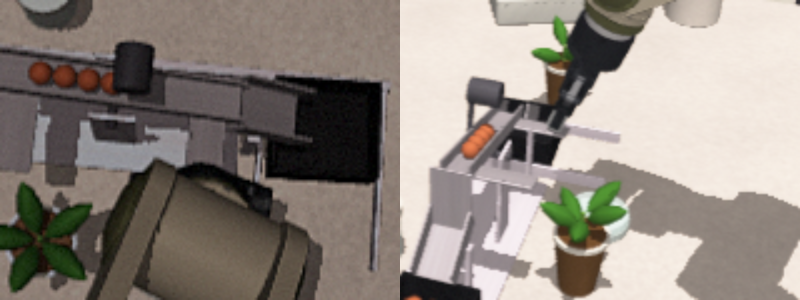

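The gate has tipped and the weight has swung to the right. The pellets, at about (40–115,80), look like they're just starting to move. I'll lift away and wait.

>>> arm_command:
  turn:
    - [0,0,0]
    - [0,0,0]
    - [0,0,0]
    - [0,0,0]
    - [0,0,0]
    - [0,0,0]
    - [0,0,0]
    - [0,0,0]
    - [0,0,0]
  xyz:
    - [-0.07,0,-0.19]
    - [-0.07,0,-0.19]
    - [-0.14,0,-0.38]
    - [-0.28,0,-0.78]
    - [-0.28,0,-0.78]
    - [-0.28,0,-0.78]
    - [0,0,0]
    - [0,0,0]
    - [0,0,0]
  claw: [0,0,0,0,0,0,0,0,0]

```text
time_s: 10.15
position: [0.51, -0.017, 0.2988]
tool_rot: [[-0.939, 0.047, 0.339], [0.045, 0.999, -0.015], [-0.34, 0.001, -0.94]]
ft_force: [-0.9, 0.5, -0.3]
grip_width: 0.0001
gripper_force: 0.0
```

```bash
python3 - <<'E'
from h import *
im,d,W=cloud("top"); im2,_,W2=cloud("side"); cv2.imwrite("pics/t5.png",np.hstack([cv2.resize(im[170:290,270:430],(400,300)),cv2.resize(im2[130:280,280:480],(400,300))]))
# gate plates height
for (u,v) in [(280,225),(276,220),(353,225)]: print(W[v,u].round(3))
o=env.observe();print(o["position"],o["time_s"])
E
```

```text
[0.526 0.141 0.168]
[0.537 0.151 0.169]
[ 0.49  -0.01   0.459]
[ 0.51011273 -0.01708398  0.29869394] 10.25
```

View pics/t5.png

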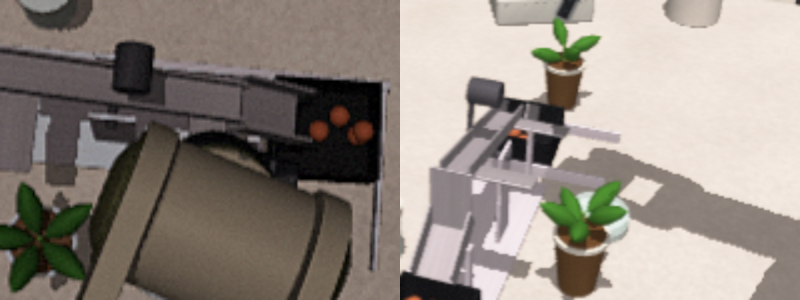

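The left plate is now at z≈0.168, so the gate is fully over. Four pellets appear in the tray near (320–365,116–134), two of them overlapping. I'll back the arm away, let things settle and check.

>>> arm_command:
  turn:
    - [0,0,0]
    - [0,0,0]
    - [0,0,0]
    - [0,0,0]
    - [0,0,0]
    - [0,0,0]
    - [0,0,0]
    - [0,0,0]
    - [0,0,0]
    - [0,0,0]
    - [0,0,0]
    - [0,0,0]
  xyz:
    - [0.4,0,-0.3]
    - [0.4,0,-0.3]
    - [0.4,0,-0.3]
    - [0.4,0,-0.3]
    - [0,0,0]
    - [0,0,0]
    - [0,0,0]
    - [0,0,0]
    - [0,0,0]
    - [0,0,0]
    - [0,0,0]
    - [0,0,0]
  claw: [0,0,0,0,0,0,0,0,0,0,0,0]

```text
time_s: 11.45
position: [0.415, -0.0127, 0.3291]
tool_rot: [[-0.939, 0.047, 0.342], [0.045, 0.999, -0.016], [-0.342, 0.0, -0.94]]
ft_force: [0.3, -0.5, 0.1]
grip_width: -0.0001
gripper_force: 0.0
```

```bash
python3 - <<'E'
from h import *
im,d,W=cloud("top"); cv2.imwrite("pics/t6.png",cv2.resize(im[150:300,220:480],(780,450),interpolation=cv2.INTER_CUBIC))
E
```

```text
(no output)
```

View pics/t6.png

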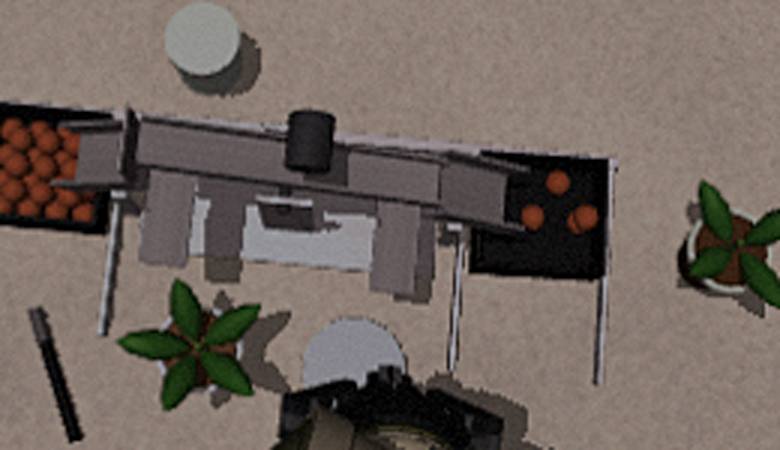

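Everything else is in place, and the trough and chute look empty. One last check: the pellet pair at (580,218).

```bash
python3 - <<'E'
from h import *
im,d,W=cloud("top"); i=im.astype(int); m=(i[...,2]>i[...,0]+40)&(i[...,2]>i[...,1]+30); m[:,:370]=0; m[:,425:]=0; m[:195]=0;m[250:]=0
n,l,st,c=cv2.connectedComponentsWithStats(m.astype(np.uint8))
for k in range(1,n):
    P=W[l==k]; print(st[k],(np.nanmin(P,0)*1000).round(),(np.nanmax(P,0)*1000).round())
print((W[215:232,405:424,2]*1000).round().astype(int))
g=(W[...,2]>.03)&(W[...,2]<.09);g[:,:370]=0;g[:,430:]=0;P=W[g];P=P[(P[:,0]>.48)&(P[:,0]<.65)&(P[:,2]<.06)&(P[:,2]>.05)];print(P.min(0),P.max(0))
E
```

```text
[402 207   8   8  48] [ 599. -178.   15.] [ 617. -159.   29.]
[394 218   7   9  45] [ 566. -154.   -1.] [ 590. -139.   31.]
[409 219  10   9  61] [ 564. -197.   14.] [ 583. -178.   48.]
[[ 0  2  5  6  4  5  5  3  3  3  6  1  8 20 33 46 56 54 21]
 [ 5  0  4  4  4  2  6 -1  1  2  2  2  5 23 33 44 51 50 17]
 [ 4  4  2  3  3  1  2  2  1  3  6  2  8 16 33 41 54 53 17]
 [ 2  5  4  0  3  5  3  5  2  1  5  0  5 21 33 45 55 55 19]
 [ 3  5  8  3  3  5  3  3 42 42 44 44 43 19 37 44 53 56 18]
 [ 2  1  5  7  1  0  6 42 45 46 48 44 46 47 32 49 48 53 20]
 [ 7  6  6  2  4 15 38 40 45 45 48 48 45 45 38 48 54 54 18]
 [ 3  3  1  2 19 18 42 42 43 44 45 44 44 47 39 45 56 54 23]
 [ 0  2  3 -1 21 21 36 42 45 42 44 47 41 44 37 46 57 53 17]
 [ 5  5  5  5 16 22 35 40 39 45 44 42 46 43 35 49 55 50 21]
 [ 0  4  3  7 19 19 20 37 42 43 45 47 43 42 32 43 51 55 22]
 [ 1  2  0  3 19 14 20 24 36 38 44 39 36 23 37 50 54 55 19]
 [ 0 -1  4  4  6 15 22 20 20 19 19  6 10 18 35 44 55 55 21]
 [ 4  4  6  5  4  4  4 15 13  4  3  4 10 18 39 45 51 17 18]
 [ 2  3  4  3  6  2  0  1  2  3  4  3 11 27 38 48 54 20 20]
 [ 3  3  6  4  4  5 -3  3  3  9  7  0  7 21 37 50 53 18 18]
 [ 2  5  5  6  0  4  2  5  3 -1  8  2  6 26 39 51 53 17 16]]
[ 0.52376424 -0.20624619  0.05001687] [ 0.62458995 -0.07386172  0.05973539]
```

The fourth pellet rests on top of another one, with its top at 48 mm against the wall, so all four are in the tray.

```bash
python3 -c "
from rig import env
print(env.close_job())"
```

```text
the job is handed in; nothing more can be done
None
```

The tray is home against the bar, the gate is rocked fully over, and all four pellets are in the tray; I handed the job in at about 11.5 s, and no verdict came back.

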